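Push the recipe box back between tin and shaker

TASK

Clear the front of the range: push the wooden recipe box lengthwise, far end first, back through the narrow gap between the food tin and the salt shaker, sliding it on the range top without lifting or tipping it, until its near end is flush with the front of the tin. Stop there, and leave the other things standing where they are.

Things in the scene. Friction and masses are not known exactly. Their poses are not given: they have to be found in the camera images.
- box_mid (a point): Centre of the loose wooden recipe box (about 0.4 kg), 45 mm above its underside. Body 152 mm long, 68 mm wide, walls 88 mm high; the closed fixed lid (z 88 to 95 mm) is 155 x 70 mm. x axis: along the length, from near end to far end (roughly away from the robot); y axis: across, to the left. A small knob (z 86 to 98 mm) sticks out 20 mm from the middle of the left long side, above the tin.
- box_near_end (a point): Middle of the box's near end (the short side toward the robot), in the plane of the lid's edge, 45 mm above the underside; the upright wall stands back 1.5 mm from that. Same axes as box_mid.
- box_far_end (a point): Middle of the box's far end (the short side away from the robot), 155 mm from box_near_end, 45 mm above the underside. Same axes as box_mid.
- tin: Left side of the gap: an upright round food tin, 75 mm diameter, 58 mm tall, fixed to the range top. Origin at the centre of its underside. Its x axis points through the gap, away from the robot, square to the line from the tin to the shaker; its y axis points away from the shaker.
- shaker: Right side of the gap: an upright glass salt shaker with a grey cap, fixed to the range top, 44 mm diameter up to 74 mm height, then 34 mm, 90 mm tall. Origin at the centre of its underside, 133 to 136 mm from the tin's, so that the gap is 73 to 76 mm wide for the 68 mm wide box.
- garlic: Bystander, to be left alone: garlic bulb, 60 mm wide, 58 mm tall, to the left of the tin. Origin at the centre of its underside.
- honey_jar: Bystander, to be left alone: round jar with a dark lid, 64 mm wide, 99 mm tall, at the back of the range, behind the tin. Origin at the centre of its underside.
- tea_mug: Bystander, to be left alone: white mug, 78 mm wide, 97 mm tall, on the wooden worktop to the left of the range. Origin at the centre of its underside.

How it is judged (in metres and radians):
On the way:
1. the far end of the box is in the gap between tin and shaker (x of box_far_end in the frame of tin above 0 m and y of box_far_end in the frame of tin between -0.105 and -0.045 m), for 0.1 s.
At the end, for the whole second after the job is handed in: The box stands flat and at rest between the tin and the shaker, far end behind them, with its near end flush, to about 10 mm, with the nearest point of the tin (that is, 26.5 to 48.5 mm before the tin's centre, along the gap) (x of box_near_end in the frame of tin between -0.0485 and -0.0265 m and x of box_far_end in the frame of tin above 0.08 m and y of box_mid in the frame of tin between -0.12 and -0.03 m and height (world z) of box_mid below 0.052 m and angle between box_mid's own z axis and vertical below 0.08 rad and linear speed of recipe_box below 0.01 m/s); the robot touches nothing.
It fails at once if the box is lifted off the range top or tipped (height (world z) of box_mid above 0.06 m or angle between box_mid's own z axis and vertical above 0.2 rad).
It fails at once if one of the things standing round is moved by more than 20 mm (distance of any of garlic, honey_jar, tea_mug from where it was at the start of the episode above 0.02 m).
It also fails if it takes over 67 s, if anything falls off the work surface, if the arm or the gripper's body presses on something with over 40 N, if the wrist force passes 120 N, or if a joint passes its speed limit or range.

ROBOT

A 6-joint arm with a two-finger parallel gripper is mounted at the origin on a cart in front of the work surface, level with it; the furniture and walls round the work are solid. World frame = base frame: x ahead of the robot, y to its left, z up, the work surface at z = 0. Lengths are in m, angles in degrees, forces in N, time in s.
With the tool pointing down it reaches from about 0.25 to 0.775 m from the base axis. Payload 8.9 kg.
Tool frame: the origin (TCP) lies midway between the tips of the shut fingers; the grasp point (between the pads) lies 19 mm behind it; z points along the fingers, y is the line along which they close (so a half turn about z gives the same grasp; the last joint's range is limited). The gripper opens to 85 mm and grips with 20 to 120 N. Pads are 22 mm wide; open, the fingers measure 114 mm over their backs; the gripper's body (76 mm by 85 mm) begins 54 mm behind the grasp point. The pads swing forward as they close: fully open they stand 13 mm farther back than shut.
Start: joints at [-76.278, 16.656, -8.789, 64.555, 0, 82.019], TCP at [0.194, -0.488, 0.231] pointing down, gripper open.
Joint ranges: [-144.48, 144.48], [-52.06, 99.96], [-74.48, 78.29], [-112.23, 115.85], [-86.99, 84.42], [-180, 180]. Speed limits (degrees/s): [127.2, 127.2, 159.86, 180, 180, 180].

INTERFACE

Orientations are given as [roll, pitch, yaw] about the fixed x, y, z axes, in that order (R = Rz(yaw) Ry(pitch) Rx(roll)).
In Python, from station import read_state, camera, calibration, sign_off gives the robot as it stands.
- The arm moves only by the tool move_arm, never from a script. Its argument "moves" is a list of rows, each a list of 3 entries, a list of its own where there are three numbers: the shift along the tool's x, y, z in mm, then the turn, a rotation vector about the tool's x, y, z in rad, then the opening, from -1 (shut) to 1 (fully open). In form: [[[tx, ty, tz], [ax, ay, az], hand], ...]. A call has 1 to 5 rows; each row is the pose to reach, as a shift and turn from the pose commanded when the call began, along the tool's axes at that moment; what a row does not reach only later rows make up. A row lasts 1/12 s, in which the tool goes at most 41.7 mm and 7.16 degrees, less where a joint would pass 70% of its speed; a pose out of reach is approached as far as the arm can. A call with a gripper value outside its range is refused whole. The fingers move at their own pace and stop on an object; "squeeze" is the grip in N (left out, the last holds). Time passes only in rows, so rows that repeat a pose let the fingers close. It gives the time, the measured TCP pose, the force, the opening and the grip force at its end, in the units of the state.
- read_state(): the state, without advancing time (a new reading comes with each control period).
- camera(name): name is "scene" or "top" or "wrist"; returns (picture, depth): 480x640x3 uint8, red, green, blue; 480x640 float32, m along the optical axis (not along the pixel's ray), 0 where there is no reading.
- calibration(name): a dict with "camera_matrix" (3x3 intrinsics, pixels), "k1" (the pictures are not rectified: a ray, as slopes to the right and down, at radius r is drawn at 1 + k1 r^2 times it, then the intrinsics apply), "pose" (4x4, takes a point from camera to world coordinates). Camera axes: x right, y up, looking along -z (the intrinsics and any distortion apply to the point x, -y, -z); pixel columns grow to the right and rows downward; lengths in m; the calibration is good to about 2 mm. A picture is of the moment at which its call begins: read the wrist's pose just before it. calibration takes no time and is no camera call; for the wrist camera it gives the pose at the moment of the call.
- sign_off(): hands the job in; it is judged then, once.
The state is a dict: "t": time; "joints": joint angles; "joint_vel": joint speeds; "tau": joint torques, N m; "tool_pos": TCP position; "eef_rot": TCP orientation; "wrist_force": force on the tool from outside, world axes, zero at the start; "moment": the same for the moment, N m; "finger_gap": opening from 0.0 (shut) to 1.0 (fully open); "gripper_force": force on a finger pad.
Only numpy, scipy, OpenCV 4.12 (cv2) and the standard library are available. Lean on these libraries where they do the work, as an engineer would, in place of code of your own. Each camera call takes 0.05 s, during which the arm holds its last target. There are 200 camera calls.

## Working session

There is one attempt and no reset: what is moved stays moved. The work goes in short steps, Python scripts to look and compute and a tool call to move; the robot and the scene stay as the last step left them, time stands still between calls to the robot, and variables do not carry over. Pictures are saved under pics/ and viewed, at most 10 in all, crops included, and the job is handed in when it is done.

Besides the shell and the picture viewer there is one more tool, called after ">>>" as name(argument=value, ...) on one line, values as JSON. move_arm: Moves the arm, as the interface text tells. Its arguments: {"type":"object","properties":{"moves":{"type":"array"},"squeeze":{"type":"number"}},"required":["moves"]}

```bash
mkdir -p pics; ls; python3 - <<'E'
from station import *
import cv2,numpy as np,pickle
print(read_state())
d={}
for n in("scene","top"):
    p,z=camera(n);c=calibration(n);d[n]=(p,z,c);cv2.imwrite(f"pics/{n}0.png",p[:,:,::-1]);print(n,c)
pickle.dump(d,open("d0.pkl","wb"))
E
```

```text
pics
{'t': 0.0, 'joints': array([-7.62792170e+01,  1.66881034e+01, -8.83030542e+00,  6.45557814e+01,
        1.48742033e-03,  8.20194131e+01]), 'joint_vel': array([-0.0225211 , -0.06683475,  0.00768366,  0.01775338, -0.07220015,
        0.031143  ]), 'tau': array([ 1.31270508e-04, -5.37144685e+01,  3.31374335e+01,  1.57346815e-02,
       -1.33250692e-04,  1.09420978e-05]), 'tool_pos': array([ 0.19404161, -0.48735443,  0.23074477]), 'eef_rot': array([-1.79926735e+02, -1.17733971e-02,  2.17013614e+01]), 'wrist_force': array([ 0.3977317 , -0.38346414, -0.77168546]), 'moment': array([-0.02551878, -0.04877753,  0.0189082 ]), 'gripper_force': 0.0, 'finger_gap': 1.002505212024088}
scene {'camera_matrix': array([[565.5073774 ,   0.        , 321.40652018],
       [  0.        , 565.5073774 , 236.53406429],
       [  0.        ,   0.        ,   1.        ]]), 'k1': -0.07856743153778488, 'pose': array([[-0.82216355,  0.37296007, -0.43005568,  0.0766925 ],
       [-0.56905237, -0.51850045,  0.63822933,  0.64144482],
       [ 0.01504999,  0.7694531 ,  0.63852598,  0.75730899],
       [ 0.        ,  0.        ,  0.        ,  1.        ]])}
top {'camera_matrix': array([[491.19382592,   0.        , 316.27810007],
       [  0.        , 491.19382592, 240.60634222],
       [  0.        ,   0.        ,   1.        ]]), 'k1': -0.12693262411636977, 'pose': array([[-0.01263634,  0.99774334, -0.0659435 ,  0.48229902],
       [-0.9998078 , -0.01359603, -0.01412482, -0.06484516],
       [-0.01498951,  0.06575234,  0.99772338,  1.14664648],
       [ 0.        ,  0.        ,  0.        ,  1.        ]])}
```

View pics/scene0.png

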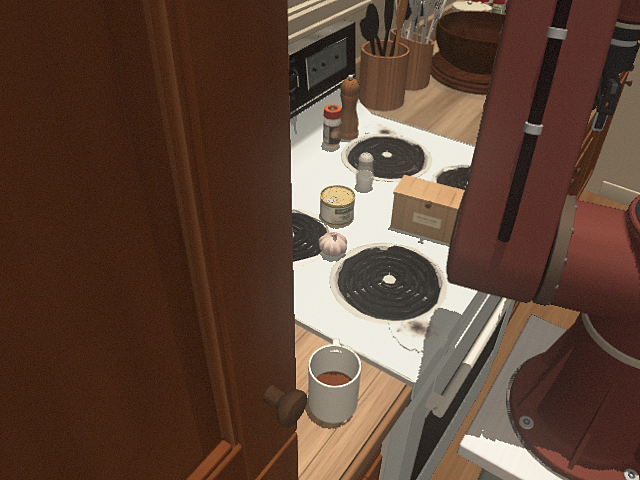

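View pics/top0.png

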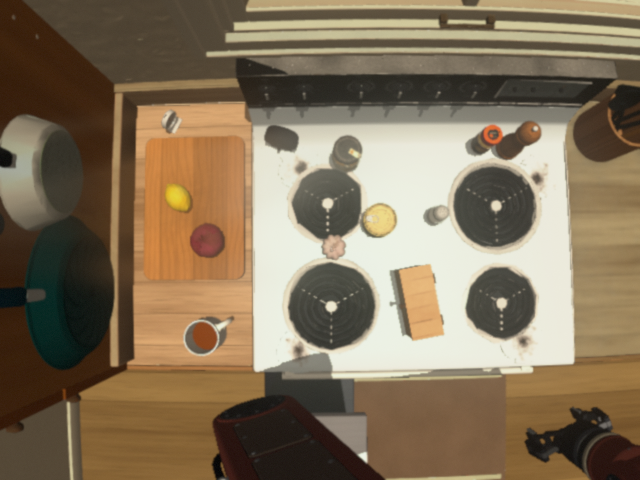

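The top view shows the box lid at about (420,302), its knob at (392,303), the tin at (379,220), the shaker at (437,215) and the garlic at (334,246). The scene view shows the tin at (338,205), the shaker at (365,172) and the box at (425,208), partly behind the arm.

```bash
cat > h.py <<'E'
import numpy as np,cv2
def rays(c,uv):
    K=c["camera_matrix"];uv=np.float64(uv).reshape(-1,2)
    d=(uv-K[:2,2])/[K[0,0],K[1,1]];s=d.copy()
    for _ in range(8): s=d/(1+c["k1"]*(s**2).sum(1,keepdims=True))
    v=np.c_[s[:,0],-s[:,1],-np.ones(len(s))]
    return v@c["pose"][:3,:3].T
def onz(c,uv,z):
    r=rays(c,uv);o=c["pose"][:3,3];return o+r*((z-o[2])/r[:,2])[:,None]
def cloud(c,dep):
    h,w=dep.shape;u,v=np.meshgrid(np.arange(w),np.arange(h))
    P=c["pose"][:3,3]+rays(c,np.c_[u.ravel(),v.ravel()])*dep.reshape(-1,1)
    P[dep.ravel()==0]=np.nan;return P.reshape(h,w,3)
E
python3 - <<'E'
import pickle;from h import *
d=pickle.load(open("d0.pkl","rb"))
for n,boxes in (("top",dict(tin=(355,198,402,242,.045),shaker=(423,200,452,228,.08),garlic=(318,230,350,262,.03),box=(385,255,450,345,.085),jar=(328,130,365,175,.08),table=(405,240,425,258,-1))),
  ("scene",dict(tin=(315,180,358,228,.052),shaker=(350,148,378,195,.08),box=(385,165,465,245,.085)))):
    p,z,c=d[n];P=cloud(c,z)
    for k,(a,b,e,f,zm) in boxes.items():
        Q=P[b:f,a:e];m=Q[...,2]>zm;q=Q[m]
        print(n,k,m.sum(),"med",np.round(np.median(q,0),4),"midrange",np.round((np.percentile(q,2,0)+np.percentile(q,98,0))/2,4),"ext",np.round(np.percentile(q,98,0)-np.percentile(q,2,0),3))
        if k=="box":
            r=cv2.minAreaRect(np.float32(q[:,:2]*1000));print(r)
            H=np.median(q[:,2])
            mm=np.uint8((P[...,2]>zm));mm[:b]=0;mm[f:]=0;mm[:,:a]=0;mm[:,e:]=0
            mm=cv2.morphologyEx(mm,cv2.MORPH_OPEN,np.ones((7,7)))
            cn=max(cv2.findContours(mm,0,1)[0],key=cv2.contourArea)
            W=onz(c,cn.reshape(-1,2),.095);r=cv2.minAreaRect(np.float32(W[:,:2]*1000));print("lid",r,cv2.boxPoints(r).round(1).tolist())
E
```

```text
top tin 883 med [ 0.6008 -0.1925  0.0557] midrange [ 0.6008 -0.1923  0.0559] ext [0.067 0.067 0.01 ]
top shaker 170 med [ 0.6114 -0.3233  0.0872] midrange [ 0.6118 -0.3231  0.0866] ext [0.031 0.028 0.012]
top garlic 409 med [ 0.5421 -0.0887  0.0393] midrange [ 0.542  -0.089   0.0423] ext [0.048 0.045 0.023]
top box 2446 med [ 0.4171 -0.2722  0.0955] midrange [ 0.4172 -0.2717  0.0954] ext [0.146 0.083 0.008]
((416.5941162109375, -268.51165771484375), (155.22805786132812, 89.99517822265625), 9.371855735778809)
lid ((417.4629821777344, -273.78973388671875), (155.15701293945312, 74.6006088256836), 9.56932544708252) [[334.79998779296875, -249.89999389648438], [347.20001220703125, -323.5], [500.20001220703125, -297.70001220703125], [487.79998779296875, -224.10000610351562]]
top jar 673 med [ 0.7481 -0.1209  0.0988] midrange [ 0.749  -0.1203  0.0966] ext [0.056 0.058 0.013]
top table 357 med [ 0.5355 -0.2784  0.0009] midrange [ 0.5364 -0.2783  0.0008] ext [0.04  0.045 0.009]
scene tin 646 med [ 0.5984 -0.1907  0.0557] midrange [ 0.5983 -0.1915  0.0563] ext [0.071 0.072 0.007]
scene shaker 105 med [ 0.6068 -0.3178  0.0869] midrange [ 0.6084 -0.3202  0.0863] ext [0.027 0.026 0.012]
scene box 1997 med [ 0.403  -0.2493  0.0964] midrange [ 0.3567 -0.0905  0.225 ] ext [0.262 0.432 0.276]
((364.1860656738281, -82.84786987304688), (138.6388702392578, 487.03021240234375), 18.6156005859375)
lid ((403.3974914550781, -218.14205932617188), (140.37452697753906, 209.047607421875), 23.575159072875977) [[297.29998779296875, -150.39999389648438], [380.8999938964844, -342.0], [509.5, -285.8999938964844], [425.8999938964844, -94.30000305175781]]
```

>>> move_arm(moves=[[[30,-10,-30],[0,0,0.1],1],[[65,-25,-50],[0,0,0.213],1],[[100,-40,-60],[0,0,0.213],1],[[135,-55,-70],[0,0,0.213],1],[[170,-70,-80],[0,0,0.213],1]])

```text
t: 0.52
tool_pos: [0.3271, -0.3584, 0.3119]
eef_rot: [180.0, -0.0, 9.5]
wrist_force: [1.4, -0.1, 0.0]
finger_gap: 1.002
gripper_force: 0.0
```

```bash
python3 - <<'E'
from station import *
import numpy as np
s=read_state();print(s['tool_pos'],s['eef_rot'],s['wrist_force']);print(calibration("wrist"))
E
```

```text
[ 0.32708774 -0.35840227  0.31186405] [ 1.79998769e+02 -7.40575913e-03  9.46240713e+00] [ 1.36933531 -0.07895164  0.01904396]
{'camera_matrix': array([[379.14282556,   0.        , 323.38378775],
       [  0.        , 379.14282556, 239.49857446],
       [  0.        ,   0.        ,   1.        ]]), 'k1': -0.02679560056693503, 'pose': array([[ 1.64355082e-01,  9.42510290e-01,  2.90966940e-01,
         4.01076118e-01],
       [-9.86401101e-01,  1.56885010e-01,  4.89894062e-02,
        -3.46390608e-01],
       [ 5.24668019e-04, -2.95061768e-01,  9.55478036e-01,
         4.54050821e-01],
       [ 0.00000000e+00,  0.00000000e+00,  0.00000000e+00,
         1.00000000e+00]])}
```

>>> move_arm(moves=[[[40,-8,0],[0,0,0],1],[[80,-17,0],[0,0,0],1],[[120,-26,0],[0,0,0],1],[[160,-35,0],[0,0,0],1],[[195,-44,0],[0,0,0],1]])

```text
t: 0.93
tool_pos: [0.5133, -0.2828, 0.3109]
eef_rot: [-180.0, 0.0, 9.5]
wrist_force: [-0.1, -0.5, -0.2]
finger_gap: 1.001
gripper_force: 0.0
```

```bash
python3 - <<'E'
from station import *
import numpy as np,cv2,pickle
s=read_state();print(s['tool_pos'],s['joint_vel'].round(2))
camera("wrist")
c=calibration("wrist");p,z=camera("wrist");pickle.dump((p,z,c),open("w1.pkl","wb"));cv2.imwrite("pics/w1.png",p[:,:,::-1]);print(c["pose"][:3,3],calibration("wrist")["pose"][:3,3])
E
```

```text
[ 0.51333641 -0.28279337  0.31090886] [37.37 30.14 44.12 14.13 -0.4  37.2 ]
[ 0.59133654 -0.26822005  0.45241736] [ 0.58887737 -0.26946274  0.45216044]
```

View pics/w1.png

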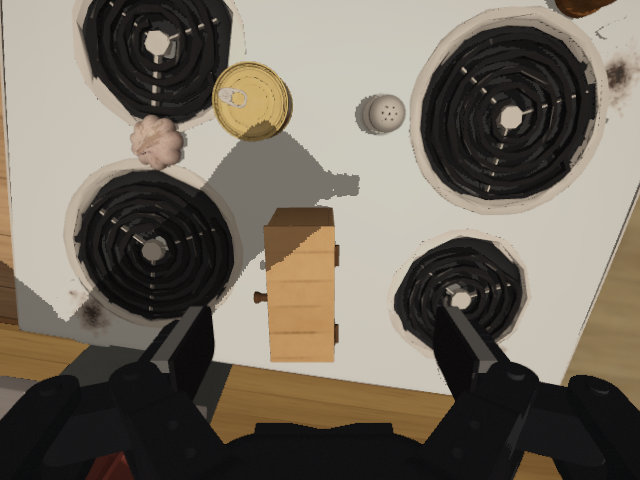

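The wrist view shows the tin rim centred at about (252,100), the shaker cap at (387,112), the lid from rows 225 to 361 and columns 265 to 335, the knob at (260,297), and small hinges on the right at (337,255) and (337,333). I'll take another picture with the arm at rest and measure from that.

```bash
cat > meas.py <<'E'
from station import *
import pickle;from h import *
def look(tag,n=6):
    for _ in range(n): camera("wrist")
    c=calibration("wrist");p,z=camera("wrist");c2=calibration("wrist")
    cv2.imwrite(f"pics/{tag}.png",p[:,:,::-1]);pickle.dump((p,z,c),open(tag+".pkl","wb"))
    print(tag,"tcp",read_state()['tool_pos'].round(4),"shift",(c2["pose"][:3,3]-c["pose"][:3,3]).round(4));return p,z,c
def blob(mask,zs=0):
    mask=cv2.morphologyEx(np.uint8(mask),cv2.MORPH_OPEN,np.ones((5,5)))
    return max(cv2.findContours(mask,cv2.RETR_EXTERNAL,1)[0],key=cv2.contourArea)
E
python3 - <<'E'
from meas import *
p,z,c=look("w2");P=cloud(c,z);h=P[...,2];x=P[...,0];y=P[...,1]
def near(cx,cy,r): return np.hypot(x-cx,y-cy)<r
for k,(cx,cy,r,lo,H) in dict(tin=(.6,-.192,.06,.05,.058),shaker=(.611,-.323,.04,.08,.09)).items():
    cn=blob(near(cx,cy,r)&(h>lo));W=onz(c,cn.reshape(-1,2),H)
    print(k,"z",np.median(h[near(cx,cy,.01)]).round(4),cv2.minEnclosingCircle(np.float32(W[:,:2]*1e3)),np.array(cv2.fitEllipse(np.float32(W[:,:2]*1e3))[0]).round(1))
R=lambda a:np.array([[np.cos(a),np.sin(a)],[-np.sin(a),np.cos(a)]])
m=(h>.09)&near(.417,-.272,.1)
cn=blob(cv2.morphologyEx(np.uint8(m),cv2.MORPH_OPEN,np.ones((25,25))))
W=onz(c,cn.reshape(-1,2),.095);r=cv2.minAreaRect(np.float32(W[:,:2]*1e3));print("lid z",np.median(h[near(.417,-.272,.02)]),r)
print("floor",np.median(h[near(.53,-.3,.01)]))
E
```

```text
w2 tcp [ 0.5103 -0.285   0.3116] shift [ 0.     -0.      0.0001]
tin z 0.0539 ((599.1483154296875, -192.7355194091797), 37.79573440551758) [ 599.7 -193. ]
shaker z 0.0882 ((610.0830688476562, -324.5869140625), 15.283102035522461) [ 610.4 -324.7]
lid z 0.0947066192596207 ((453.08184814453125, -266.7787170410156), (80.9437484741211, 68.78207397460938), 9.394086837768555)
floor 0.3970803947614221
```

```bash
python3 - <<'E'
from meas import *
p,z,c=pickle.load(open("w2.pkl","rb"));P=cloud(c,z);h=P[...,2]
hs=cv2.cvtColor(p,cv2.COLOR_RGB2HSV)
m=np.zeros(h.shape,bool);m[195:380,250:350]=1
for u,v in((300,240),(300,280),(300,320),(300,350)):print(P[v,u].round(4),hs[v,u])
lid=m&(h>.087)&(h<.105)
mm=cv2.morphologyEx(np.uint8(lid),cv2.MORPH_CLOSE,np.ones((5,5)));mm=cv2.morphologyEx(mm,cv2.MORPH_OPEN,np.ones((41,41)))
W=onz(c,blob(mm).reshape(-1,2),.095);print(cv2.minAreaRect(np.float32(W[:,:2]*1e3)))
# edge lines in the colour picture: left/right columns per row
g=cv2.GaussianBlur(p,(3,3),0).astype(int)
E
```

```text
[ 0.4706 -0.2686  0.0949] [ 15 133 113]
[ 0.4276 -0.2748  0.0936] [ 17 126 192]
[ 0.3832 -0.2815  0.0958] [ 16 132 186]
[ 0.3459 -0.2868  0.0944] [ 16 131 175]
((417.3746337890625, -272.6356201171875), (155.37142944335938, 69.45138549804688), 9.709565162658691)
```

>>> move_arm(moves=[[[-33,-5,22],[0,0,0],1],[[-66,-11,44],[0,0,0],1],[[-99,-16,66],[0,0,0],1],[[-132,-22,88],[0,0,0],1],[[-164,-27,110],[0,0,-0.004],1]])

```text
t: 1.8
tool_pos: [0.3428, -0.2845, 0.2006]
eef_rot: [180.0, -0.0, 9.7]
wrist_force: [-0.4, -1.2, 0.2]
finger_gap: 1.003
gripper_force: 0.0
```

>>> move_arm(moves=[[[0,0,0],[0,0,0],1],[[0,0,30],[0,0,0],1],[[0,0,60],[0,0,0],1],[[0,0,60],[0,0,0],1],[[0,0,60],[0,0,0],1]])

```text
t: 2.22
tool_pos: [0.344, -0.2843, 0.1412]
eef_rot: [-179.9, 0.1, 9.7]
wrist_force: [-0.6, 0.8, 1.1]
finger_gap: 0.994
gripper_force: 0.0
```

```bash
python3 - <<'E'
from meas import *
look("w3",2)
E
```

```text
w3 tcp [ 0.3458 -0.2857  0.143 ] shift [ 0.0002 -0.0001  0.0002]
```

View pics/w3.png

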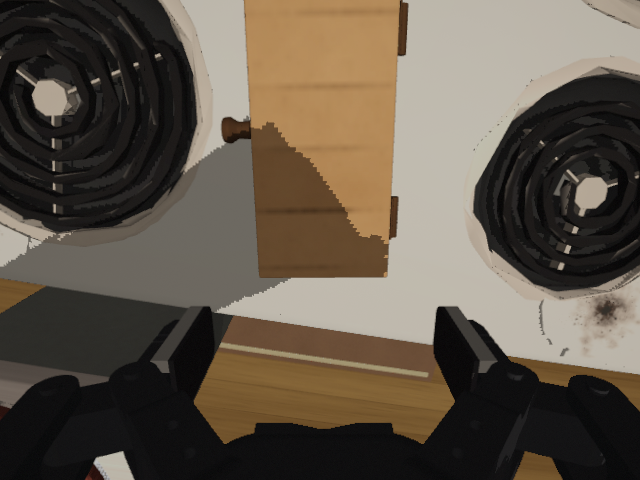

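The lid's near edge is at row 277, columns 260 to 387, centred between the open fingers at columns 212 and 437. I'll check that edge numerically.

```bash
python3 - <<'E'
from meas import *
p,z,c=pickle.load(open("w3.pkl","rb"))
W=onz(c,[(260,277.5),(387,277.5),(252,150),(394,150)],.0945)*1e3;print(W.round(1))
t=np.array([345.8,-285.7]);a=np.radians(9.7);M=np.array([[np.cos(a),np.sin(a)],[np.sin(a),-np.cos(a)]])
print(((W[:,:2]-t)@M.T).round(1))
E
```

```text
[[ 334.4 -253.    94.5]
 [ 346.  -321.    94.5]
 [ 400.9 -241.    94.5]
 [ 412.7 -309.8   94.5]]
[[ -5.7 -34.2]
 [ -5.8  34.8]
 [ 61.9 -34.8]
 [ 61.9  35. ]]
```

>>> move_arm(moves=[[[-2.5,0,36],[0,0,0],1],[[-2.5,0,73],[0,0,0],1],[[-2.5,0,73],[0,0,0],1],[[-2.5,0,73],[0,0,0],1],[[-2.5,0,73],[0,0,0],1]], squeeze=40)

```text
t: 2.78
tool_pos: [0.3435, -0.2861, 0.0702]
eef_rot: [179.9, -0.1, 9.7]
wrist_force: [0.9, -0.4, -0.0]
finger_gap: 0.998
gripper_force: 0.0
```

>>> move_arm(moves=[[[0,0,0],[0,0,0],0.5],[[0,0,0],[0,0,0],0.2],[[0,0,0],[0,0,0],-0.2],[[0,0,0],[0,0,0],-0.2],[[0,0,0],[0,0,0],-0.2]])

```text
t: 3.2
tool_pos: [0.3438, -0.2864, 0.0706]
eef_rot: [179.8, -0.1, 9.7]
wrist_force: [-1.5, 1.2, 11.6]
finger_gap: 0.808
gripper_force: 41.7
```

>>> move_arm(moves=[[[0,0,-0.5],[0,0,0],-0.2],[[13,2,-0.5],[0,0,0.022],-0.2],[[30,4,-0.5],[0,0,0.044],-0.2],[[48,6,-0.5],[0,0,0.066],-0.2],[[65,8,-0.5],[0,0,0.087],-0.2]], squeeze=60)

```text
t: 3.62
tool_pos: [0.4086, -0.283, 0.0709]
eef_rot: [179.8, 0.0, 4.6]
wrist_force: [-8.0, 0.0, 11.8]
finger_gap: 0.797
gripper_force: 68.5
```

```bash
python3 - <<'E'
from meas import *
p,z,c=look("w4",3);s=read_state();print(s['eef_rot'],s['wrist_force'],s['moment'],s['finger_gap'])
look("w4",0);p,z=camera("top");pickle.dump((p,z,calibration("top")),open("t4.pkl","wb"));cv2.imwrite("pics/t4.png",cv2.resize(p[150:350,300:520,::-1],None,fx=3,fy=3))
E
```

```text
w4 tcp [ 0.4104 -0.2835  0.071 ] shift [-0.0003 -0.      0.    ]
[179.79695996  -0.24428894   4.81955099] [ 3.26812774 -0.61798683  6.76244827] [-0.15018383 -0.86682248 -0.04804795] 0.8009483027102868
w4 tcp [ 0.4103 -0.2835  0.071 ] shift [-0.0002 -0.      0.    ]
```

View pics/w4.png

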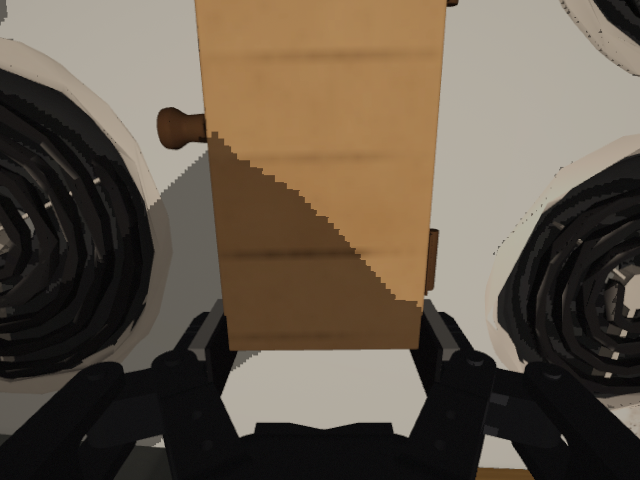

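The box is held with its near edge at row 349, columns 229 to 420, and looks square in the grip. Next I'll measure the lid's sides against the gap in the top view.

```bash
cat > topm.py <<'E'
from meas import *
def topm(p,z,c,T,S,near):
    """fit lid long sides and far end in tin frame, top camera"""
    P=cloud(c,z);h=P[...,2];hs=cv2.cvtColor(p,cv2.COLOR_RGB2HSV)
    xa=-(S-T)/np.linalg.norm(S-T);yt=xa;xt=np.array([yt[1],-yt[0]])
    print("gap yaw",np.degrees(np.arctan2(xt[1],xt[0])).round(2),"dist",np.linalg.norm(S-T).round(4))
    u,v=np.meshgrid(np.arange(640),np.arange(480))
    L=onz(c,np.c_[u.ravel(),v.ravel()],.095)[:,:2].reshape(480,640,2)-T
    a=L@xt;b=L@yt
    m=(h>.088)&(h<.105)&(hs[...,0]<25)&(hs[...,1]>70)&(np.abs(b+.0745)<.05)&(a<.2)&(a>near)
    m=cv2.morphologyEx(np.uint8(m),cv2.MORPH_OPEN,np.ones((9,9)))>0
    lo,hi=np.percentile(a[m],1),a[m].max()
    xs,l,r=[],[],[]
    for q in np.arange(lo+.012,hi-.01,.004):
        w=m&(abs(a-q)<.002)
        if w.sum()<10: continue
        xs.append(q);l.append(b[w].max());r.append(b[w].min())
    xs,l,r=map(np.array,(xs,l,r));med=(l+r)/2;wd=l-r
    k=abs(wd-np.median(wd))<.003
    f=np.polyfit(xs[k],med[k],1)
    print("range",lo.round(4),hi.round(4),"width",np.median(wd).round(4),"yaw rel gap deg",np.degrees(f[0]).round(2),"mid y at far",np.polyval(f,hi).round(4),"n",k.sum())
    return f
E
python3 - <<'E'
from topm import *
d=pickle.load(open("d0.pkl","rb"));p,z,c=d["top"];P=cloud(c,z)
R={}
for k,(a,b,e,f,lo,H) in dict(tin=(355,198,402,242,.05,.058),shaker=(423,200,452,228,.084,.09)).items():
    m=np.zeros(z.shape,bool);m[b:f,a:e]=P[b:f,a:e,2]>lo
    W=onz(c,blob(m).reshape(-1,2),H);ci=cv2.minEnclosingCircle(np.float32(W[:,:2]*1e3));el=cv2.fitEllipse(np.float32(W[:,:2]*1e3))[0];print(k,ci,el);R[k]=np.array(el)/1e3
np.save("ts.npy",[R["tin"],R["shaker"]])
topm(*pickle.load(open("t4.pkl","rb")),R["tin"],R["shaker"],-.16)
E
```

```text
tin ((600.7380981445312, -192.69293212890625), 37.91352844238281) (600.93896484375, -192.29241943359375)
shaker ((611.86279296875, -325.3225402832031), 14.163110733032227) (611.6741943359375, -324.4825744628906)
gap yaw 4.64 dist 0.1326
range -0.158 -0.046 width 0.0697 yaw rel gap deg 0.42 mid y at far -0.0736 n 20
```

View pics/t4.png

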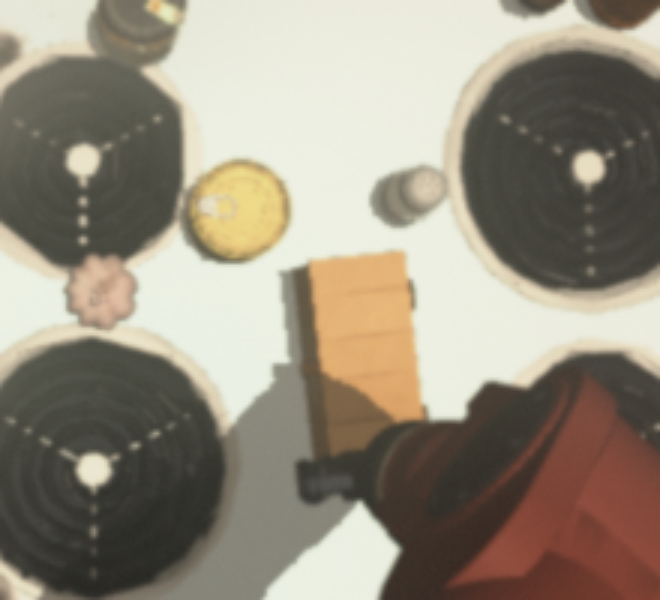

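The top view shows the box in line with the gap, its far end at crop row 257, between the tin (240,210) and the shaker (425,187). I'll turn it 0.4 degrees and advance slowly.

>>> move_arm(moves=[[[4,0,-0.5],[0,0,0.007],-0.2],[[18,0,-0.5],[0,0,0.007],-0.2],[[32,0,-0.5],[0,0,0.007],-0.2],[[46,0,-0.5],[0,0,0.007],-0.2],[[60,0,-0.5],[0,0,0.007],-0.2]])

```text
t: 4.33
tool_pos: [0.4672, -0.2779, 0.071]
eef_rot: [179.9, 0.1, 4.3]
wrist_force: [-9.7, -1.2, 13.0]
finger_gap: 0.796
gripper_force: 70.5
```

```bash
python3 - <<'E'
from topm import *
T,S=np.load("ts.npy");p,z=camera("top");topm(p,z,calibration("top"),T,S,-.09)
s=read_state();print(s['tool_pos'],s['eef_rot'],s['wrist_force'],s['moment'],s['finger_gap'])
E
```

```text
gap yaw 4.64 dist 0.1326
range -0.0889 0.0113 width 0.07 yaw rel gap deg -1.27 mid y at far -0.0746 n 18
[ 0.47012547 -0.27791611  0.07100274] [ 1.79859047e+02 -7.40168012e-02  4.34632063e+00] [1.68731159 0.2383567  1.29335971] [-0.29911268 -0.14807956 -0.07471265] 0.7978208303502308
```

>>> move_arm(moves=[[[12,0,0],[0,0,0],-0.2],[[24,0,0],[0,0,0],-0.2],[[36,0,0],[0,0,0],-0.2],[[48,-0.3,0],[0,0,0],-0.2],[[60,-0.3,0],[0,0,0],-0.2]])

```text
t: 4.8
tool_pos: [0.527, -0.273, 0.071]
eef_rot: [179.9, 0.1, 4.3]
wrist_force: [-7.7, -1.0, 11.1]
finger_gap: 0.796
gripper_force: 70.3
```

```bash
python3 - <<'E'
from topm import *
T,S=np.load("ts.npy");p,z=camera("top");topm(p,z,calibration("top"),T,S,-.03)
s=read_state();print(s['tool_pos'],s['eef_rot'],s['wrist_force'],s['moment'],s['finger_gap'])
look("w6",1);cv2.imwrite("pics/t6.png",cv2.resize(p[100:300,300:520,::-1],None,fx=3,fy=3))
E
```

```text
gap yaw 4.64 dist 0.1326
range -0.0276 0.0711 width 0.0693 yaw rel gap deg -0.19 mid y at far -0.0738 n 20
[ 0.52955156 -0.2728959   0.07100723] [ 1.79880282e+02 -6.36455585e-02  4.34696593e+00] [0.02857412 0.44357515 4.95891339] [-0.35831873 -0.07427931 -0.09140634] 0.7955258070737631
w6 tcp [ 0.5293 -0.2729  0.071 ] shift [-0.0002 -0.      0.    ]
```

View pics/w6.png

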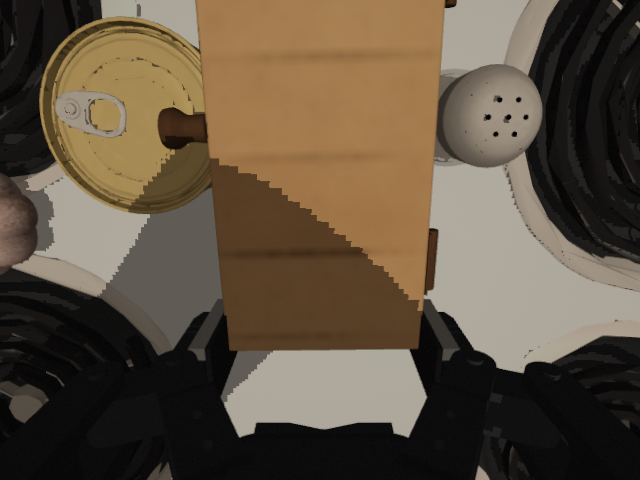

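The box is between the tin (centre about (130,115)) and the shaker (cap about (492,115)), clear on both sides. Its near edge is at row 349. I'll work out how far is left.

```bash
python3 - <<'E'
from topm import *
p,z,c=pickle.load(open("w6.pkl","rb"));P=cloud(c,z)
hs=cv2.cvtColor(p,cv2.COLOR_RGB2HSV)
m=np.zeros(z.shape,bool);m[5:225,30:205]=((P[...,2]>.05)&(P[...,2]<.066))[5:225,30:205]
cn=blob(m).reshape(-1,2);cn=cn[(cn[:,0]<190)&(cn[:,1]>8)]
W=onz(c,cn,.058)[:,:2]*1e3
from scipy.optimize import least_squares
q=least_squares(lambda q:np.hypot(*(W-q[:2]).T)-q[2],[600,-192,37],loss="soft_l1").x;print("tin",q)
N=onz(c,[(229,349.5),(420,349.5)],.0945)[:,:2]*1e3;print(N)
a=np.radians(4.65);xt=np.array([np.cos(a),np.sin(a)]);yt=np.array([-xt[1],xt[0]])
D=N.mean(0)-q[:2];print("near end x,y in tin",D@xt,D@yt)
sh=np.zeros(z.shape,bool);sh[55:175,435:550]=(P[...,2]>.078)[55:175,435:550]
w=onz(c,blob(sh).reshape(-1,2),.083)[:,:2]*1e3;print("shaker",cv2.minEnclosingCircle(np.float32(w)))
E
```

```text
tin [ 599.71244236 -190.32395278   35.43297875]
[[ 523.62674205 -239.5764924 ]
 [ 528.76987177 -308.42236453]]
near end x,y in tin -80.05563056790153 -77.44036000512996
shaker ((610.3264770507812, -323.2401123046875), 16.31375503540039)
```

>>> move_arm(moves=[[[11,0,0],[0,0,0],-0.2],[[22,0,0],[0,0,0],-0.2],[[33,-0.2,0],[0,0,0],-0.2],[[43,-0.2,0],[0,0,0],-0.2],[[43,-0.2,0],[0,0,0],-0.2]])

```text
t: 5.37
tool_pos: [0.5719, -0.2694, 0.071]
eef_rot: [179.9, -0.1, 4.4]
wrist_force: [1.3, 0.7, 6.5]
finger_gap: 0.798
gripper_force: 69.7
```

```bash
python3 - <<'E'
from topm import *
T,S=np.load("ts.npy");p,z=camera("top");topm(p,z,calibration("top"),T,S,.01)
s=read_state();print(s['tool_pos'],s['eef_rot'],s['wrist_force'],s['moment'],s['finger_gap'])
p,z,c=look("w7",1)
a=np.radians(4.65);xt=np.array([np.cos(a),np.sin(a)])
E
```

```text
gap yaw 4.64 dist 0.1326
range 0.0127 0.1162 width 0.0685 yaw rel gap deg -1.6 mid y at far -0.0749 n 19
[ 0.57188942 -0.26943077  0.07100745] [ 1.79897119e+02 -1.27896064e-01  4.37058685e+00] [ 2.20167953 -0.42514893  5.07560384] [-0.15917755 -0.47646834 -0.00987655] 0.7955650745572456
w7 tcp [ 0.5718 -0.2695  0.071 ] shift [-0.0001 -0.      0.    ]
```

View pics/w7.png

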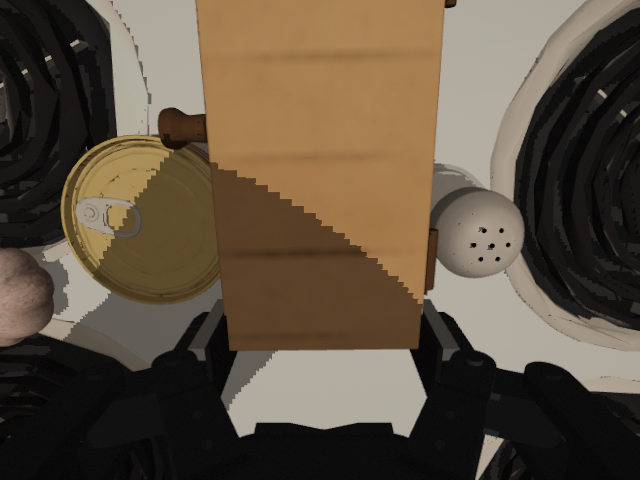

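The near end is about level with the tin's front, and by the numbers its x is -38 mm. I'll release and rise.

>>> move_arm(moves=[[[0,0,0],[0,0,0],0.75],[[0,0,0],[0,0,0],0.85],[[0,0,0],[0,0,0],0.85],[[0,0,0],[0,0,0],0.85],[[0,0,0],[0,0,0],0.85]])

```text
t: 5.93
tool_pos: [0.5702, -0.2687, 0.0692]
eef_rot: [-180.0, 0.0, 4.3]
wrist_force: [0.0, 0.5, -0.4]
finger_gap: 0.923
gripper_force: 0.0
```

>>> move_arm(moves=[[[0,0,-10],[0,0,0],0.85],[[0,0,-30],[0,0,0],0.85],[[-10,0,-60],[0,0,0],0.85],[[-20,0,-95],[0,0,0],0.85],[[-30,0,-130],[0,0,0],0.85]])

```text
t: 6.35
tool_pos: [0.5398, -0.2707, 0.201]
eef_rot: [-180.0, 0.0, 4.4]
wrist_force: [0.2, 0.0, -0.0]
finger_gap: 0.926
gripper_force: 0.0
```

```bash
python3 - <<'E'
from topm import *
T,S=np.load("ts.npy");p,z,c=look("w8",6);P=cloud(c,z);h=P[...,2]
s=read_state();print(s['t'],s['wrist_force'])
a=np.radians(4.65);xt=np.array([np.cos(a),np.sin(a)]);yt=np.array([-xt[1],xt[0]])
Tw=np.array([.5995,-.1929])
m=(h>.087)&(h<.105)&(abs((P[...,:2]-Tw)@yt+.0745)<.05)
m=cv2.morphologyEx(cv2.morphologyEx(np.uint8(m),cv2.MORPH_CLOSE,np.ones((5,5))),cv2.MORPH_OPEN,np.ones((41,41)))
W=onz(c,blob(m).reshape(-1,2),.095);r=cv2.minAreaRect(np.float32(W[:,:2]*1e3));print(r,"lid z",np.median(h[m>0]))
B=(cv2.boxPoints(r)/1e3-Tw);print(np.c_[B@xt,B@yt].round(4))
E
```

```text
w8 tcp [ 0.5401 -0.2706  0.1981] shift [-0.      0.0001 -0.0005]
6.7 [-1.16417683 -0.88582389 -0.21181544]
((625.459228515625, -265.3383483886719), (115.37342834472656, 70.16130828857422), 5.107666492462158) lid z nan
[[-0.038  -0.0397]
 [-0.0374 -0.1098]
 [ 0.078  -0.1089]
 [ 0.0774 -0.0388]]
```

View pics/w8.png

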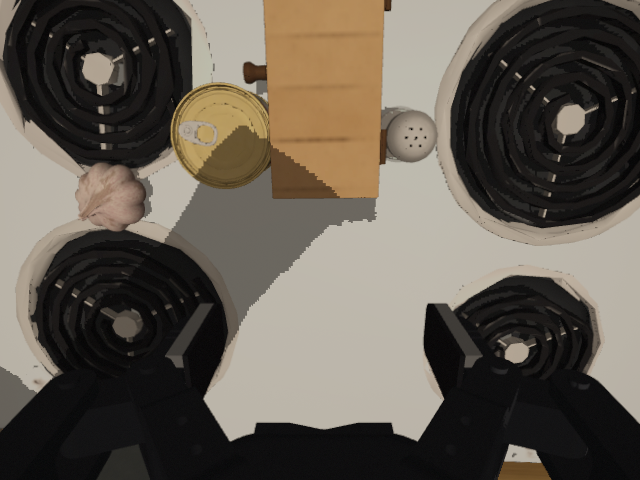

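The box stands in the gap with its near edge at row 198, and it measures -38 mm along the gap against a target of -37.5 mm. The tin, garlic and shaker have not moved and the gripper is clear, so I'm handing in.

```bash
python3 -c "
from station import *
print(sign_off())"
```

```text
the job is handed in; nothing more can be done
None
```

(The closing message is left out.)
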